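# Set an eccentric shaft to the top of its throw and clamp it

## Robot

A 6-joint arm with a two-finger parallel gripper is mounted at the origin on the work surface. World frame = base frame: x ahead of the robot, y to its left, z up, the work surface at z = 0. Lengths are in m, angles in rad, forces in N, time in s.
With the tool pointing down it reaches from about 0.35 to 0.775 m from the base axis. Payload 5.5 kg.
Tool frame: the origin (TCP) lies between the finger pads; the fingertips stand manip.tcp_to_tips ahead of it and the grasp point (between the pads) lies 6 mm ahead of it (manip.tcp_to_tips is the distance from the TCP to the fingertips, in m); z points along the fingers, y is the line along which they close (so a half turn about z gives the same grasp; the last joint's range is limited). The gripper opens to 85 mm and grips with 20 to 120 N. Pads are 22 mm wide; open, the fingers measure 114 mm over their backs; the gripper's body (76 mm by 85 mm) begins 54 mm behind the grasp point. The pads swing forward as they close: fully open they stand 13 mm farther back than shut.
Start: joints at [1.08, 0.313, 0.046, 1.304, 0, 1.431], TCP at [0.198, 0.54, 0.256] pointing down, gripper open.
Joint ranges: [-2.76, 2.76], [-0.86, 1.69], [-1.03, 1.26], [-2.2, 2.34], [-1.47, 1.5], [-3.14, 3.14]. Speed limits (rad/s): [2.57, 2.57, 3.14, 3.14, 3.14, 3.14].

## Interface

Orientations are given as a unit quaternion [w, x, y, z].
In Python, from workcell import status, optics, manip gives the robot as it stands.
- The arm moves only by the tool carry_out, never from a script. Its argument "series" is a list of rows, each a list of 5 numbers: the closure, from 0 (fully open) to 1 (shut), then the shift along the world's x, y, z in units of 0.04 m (1.0 is 0.04 m), then the turn about the world's z in units of 0.08 rad (1.0 is 0.08 rad). A call has 1 to 10 rows; each row shifts and turns the commanded pose from where the row before left it; what a row does not reach is not made up. A row lasts 1/12 s, in which the tool goes at most 41.7 mm and 7.16 degrees, less where a joint would pass 70% of its speed; a pose out of reach is approached as far as the arm can. A call with a number of a shift or a turn outside -1 to 1 is refused whole. A call with a gripper value outside its range is refused whole. The fingers move at their own pace and stop on an object; "newtons" is the grip in N (left out, the last holds). Time passes only in rows, so rows that do not move let the fingers close. It gives the time, the measured TCP pose, the force, the opening and the grip force at its end, in the units of the state.
- status.get_state(): the state, without advancing time (a new reading comes with each control period).
- optics.camera(name): name is "scene" or "top" or "wrist"; returns a dict with "frame" (400x640x3 uint8, red, green, blue), "K" (3x3 intrinsics, pixels), "k1" (the pictures are not rectified: a ray, as slopes to the right and down, at radius r is drawn at 1 + k1 r^2 times it, then the intrinsics apply), "position" and "orientation" of the camera in the world; the wrist camera has in their place "hand_eye" (4x4, takes a point from camera to tool coordinates, whose origin is the TCP and whose axes are the flange's). Camera axes: x right, y up, looking along -z (the intrinsics and any distortion apply to the point x, -y, -z); pixel columns grow to the right and rows downward; lengths in m; the calibration is good to about 2 mm. A picture is of the moment at which its call begins: read the wrist's pose just before it. There is no depth.
- manip.sign_off(): hands the job in; it is judged then, once.
The state is a dict: "clock": time; "joint_pos": joint angles; "qd": joint speeds; "tau": joint torques, N m; "ee_pos": TCP position; "ee_rot": TCP orientation; "force": force on the tool from outside, world axes, zero at the start; "wrist_torque": the same for the moment, N m; "opening": finger opening in m; "grip_force": force on a finger pad.
Only numpy, scipy, OpenCV 4.12 (cv2) and the standard library are available. Lean on these libraries where they do the work, as an engineer would, in place of code of your own. Each camera call takes 0.05 s, during which the arm holds its last target. There are 200 camera calls.

## Task

The shaker's eccentric shaft on the bench centre is clamped in the wrong position. Throw the red-handled toggle clamp open, gently lower the dial gauge by its red knob until its arm lies level on its stop with the plunger on the brass eccentric, then turn the shaft with the handwheel's crank grip, watching the gauge swing, and stop with the eccentric at the very top of its throw, where the gauge reads highest. Push the clamp handle back past its dead point so that the pad locks the shaft there, and leave the gauge down on the shaft and everything else on the bench where it stands.

Things in the scene. Friction and masses are not known exactly. Their poses are not given: they have to be found in the camera images.
- bench: The bench centre: fixed steel plate 250 x 380 x 12 mm with a blue bed, headstock (y = -122 mm), tailstock (y = +139 mm), gauge post and clamp riser. Origin: middle of the plate's underside, on the table. x points away from the robot (turned by up to 0.2 rad), y along the shaft towards the tailstock, z up.
- shaft_mid (a point): Fixed point on the shaft's axis, bench (0, 0, 115) mm; axes as the bench's. On the shaft: a brass eccentric, 44 mm in diameter, 46 mm wide, at y = -35 mm, 6 mm off the axis, and a steel collar, 40 mm in diameter, at y = +60 mm for the clamp. The shaft sits in its chuck at an arbitrary angle: the eccentric's high side has no fixed relation to the crank grip.
- crank (a joint): Angle (rad) of the handwheel, 110 mm in diameter, outside the headstock. It turns the shaft, several turns either way, and stays where it is left (3 N at the grip moves it). 0: grip straight below the axis; grows clockwise seen from outside the wheel: the grip lies at bench x = -42 sin(angle), z = 115 - 42 cos(angle) mm.
- crank_grip (a point): Middle of the wheel's black grip, 17 mm in diameter, 48 mm long along the bench's y, free to revolve on its pin; 42 mm from the wheel's axis, 27 mm out from its face. It starts in the lower part of its circle: a gripper coming straight down would foul the wheel, so lean the tool outwards, towards the bench's -y, by 20 to 35 degrees. Its frame turns with the wheel.
- crank_axis (a point): Fixed point on the wheel's axis, in the plane in which crank_grip runs: bench (0, -184, 115) mm. Axes as the bench's.
- dial_arm (a joint): Angle (rad) of the hinged gauge arm: 0 lowered, level on its stop, plunger bearing on the eccentric; at the start raised 1.2 to 1.6. Above about 1.1 friction holds it; lower than that it falls onto its stop by its own weight if let go, so lead it down gently (it must not swing faster than 3 rad/s). 1 to 2 N at its knob moves it.
- dial_knob (a point): Centre of the red ball, 23 mm in diameter, at the end of the gauge arm, 130 mm from its hinge axis. Lowered it stands 174 mm above the table, bench x = +68 mm, y = -35 mm. The rod behind it is 8 mm thick and leads to the dial, 60 mm in diameter, 62 mm from the hinge.
- dial_hinge (a point): Point on the gauge arm's hinge axis, fixed: bench (-62, -35, 175) mm. Axes as the bench's. The arm swings down towards the bench's +x in the plane of bench x and z; the knob's height above this point is 130 sin(angle) mm.
- plunger (a joint): How far the gauge's sprung plunger is pushed in (m): 0 with the arm raised. With the arm lowered it follows the brass eccentric, falling and rising by about 12 mm in one turn of the crank, nearly as a cosine of the crank angle; its largest value is the top of the throw. The red needle on the white dial shows the same.
- clamp_handle (a joint): Angle (rad) of the toggle clamp's handle against its link: 0 locked on its stop (handle upright), dead point at about 0.2, 1.9 fully thrown open (handle leaning 75 degrees back, away from the robot). It stays at both ends. About 3 N at the grip breaks it open and 5 N closes it past the dead point.
- clamp_grip (a point): Middle of the clamp handle's red grip, 20 mm in diameter, 77 mm long along the handle. Locked: bench (81, 60, 228) mm. As the handle is thrown open it moves in the bench's x-z plane from there by (+10, -1), (+25, -6), (+38, -15), (+50, -28), (+60, -44), (+65, -62), (+66, -73) mm; closing is the same way back. Its frame leans with the handle.
- clamp_arm (a joint): Angle (rad) of the clamp's arm that carries the pad: about 0 when locked, 0.59 when fully open (pad up).
- clamp_pad: The clamp's rubber pad, 18 mm in diameter, on a sprung spindle at the end of the arm; origin at the level of the arm's pivot above the collar. Locked, it presses the collar with about 16 N.
- rack_red_mid (a point): Loose bystander: red rack of red-capped tubes, 180 x 75 x 92 mm; its middle.
- rack_blue_mid (a point): Loose bystander: blue rack of red-capped tubes, 138 x 75 x 92 mm; its middle.
- counterweight_mid (a point): Loose bystander: dark steel counterweight, 62 x 90 x 18 mm, lying on the bench's plate; its middle.
- pulley_mid (a point): Loose bystander: toothed drive pulley lying flat, 80 mm in diameter, 34 mm high; near its middle.
- wrench_grip (a point): Loose bystander: steel wrench, 170 mm long, lying flat; a point on its handle.
- oil_bottle_mid (a point): Loose bystander: white oil bottle, 52 mm in diameter, 130 mm tall; its middle.
- kit_box_mid (a point): Loose bystander: closed cardboard box, 120 x 170 x 50 mm; its middle.

How it is judged:
By the outcome, as a careful person would: the job done as asked, in the order asked, and still so for the second after the job is handed in, with the robot touching nothing.
It also fails if it takes over 72 s, if anything falls off the work surface, if the arm or the gripper's body presses on something with over 40 N, if the wrist force passes 120 N, or if a joint passes its speed limit or range.

## Working session

There is one attempt and no reset: what is moved stays moved. The work goes in short steps, Python scripts to look and compute and a tool call to move; the robot and the scene stay as the last step left them, time stands still between calls to the robot, and variables do not carry over. Pictures are saved under pics/ and viewed, at most 10 in all, crops included, and the job is handed in when it is done.

Besides the shell and the picture viewer there is one more tool, called after "Call:" as name(argument=value, ...) on one line, values as JSON. carry_out: Moves the arm, as the interface text tells. Shifts and turns lie within -1 to 1; 1 stands for 0.04 m of shift or 0.08 rad of turn. Its arguments: {"type":"object","properties":{"series":{"type":"array"},"newtons":{"type":"number"}},"required":["series"]}

```bash
ls; mkdir -p pics
cat > h.py <<'E'
import numpy as np, cv2
from scipy.spatial.transform import Rotation as R
from workcell import status, optics, manip
def q2R(q): return R.from_quat([q[1],q[2],q[3],q[0]]).as_matrix()
def pose(c,s=None):
    if 'hand_eye' in c:
        T=np.eye(4);T[:3,:3]=q2R(s['ee_rot']);T[:3,3]=s['ee_pos'];T=T@np.array(c['hand_eye']);return T[:3,:3],T[:3,3]
    o=np.array(c['orientation']);return (q2R(o) if o.size==4 else o),np.array(c['position'])
def snap(n):
    s=status.get_state();c=optics.camera(n);c['Rw'],c['p']=pose(c,s);return c
def ray(c,u,v):
    K=np.array(c['K']);k=c['k1'];d=np.array([(u-K[0,2])/K[0,0],(v-K[1,2])/K[1,1]]);x=d.copy()
    for _ in range(20): x=d/(1+k*(x@x))
    r=c['Rw']@np.array([x[0],-x[1],-1]);return c['p'],r/np.linalg.norm(r)
def onz(c,u,v,z):
    p,r=ray(c,u,v);return p+r*(z-p[2])/r[2]
def proj(c,P):
    q=c['Rw'].T@(np.array(P)-c['p']);x=np.array([q[0],-q[1]])/-q[2];x=x*(1+c['k1']*(x@x));K=np.array(c['K'])
    return np.array([K[0,0]*x[0]+K[0,2],K[1,1]*x[1]+K[1,2]])
def two(c1,a,c2,b):
    p,r=ray(c1,*a);q,s=ray(c2,*b);t=np.linalg.lstsq(np.c_[r,-s],q-p,rcond=None)[0]
    A=p+r*t[0];B=q+s*t[1];return (A+B)/2,np.linalg.norm(A-B)
def save(c,n,crop=None,f=1):
    im=c['frame'][:,:,::-1]
    if crop: im=im[crop[1]:crop[3],crop[0]:crop[2]]
    cv2.imwrite('pics/'+n,cv2.resize(im,None,fx=f,fy=f,interpolation=cv2.INTER_CUBIC))
E
python3 - <<'E'
from h import *
print(status.get_state(), manip.tcp_to_tips)
for n in ('scene','top'):
    c=snap(n);save(c,n+'0.png',f=1.25);print(n,c['p'],c['Rw'][:,2],c['K'],c['k1'])
c=optics.camera('wrist');print(c['hand_eye'])
E
```

```text
pics
{'clock': 0.0, 'joint_pos': array([1.08039498e+00, 3.14047692e-01, 4.50083468e-02, 1.30358249e+00,
       8.62699979e-06, 1.43118701e+00]), 'qd': array([-0.00111508, -0.00031661, -0.00060633,  0.00065056,  0.00081286,
       -0.00046161]), 'tau': array([ 1.25007778e-04, -4.80627716e+01,  2.98534459e+01,  1.96085125e-02,
       -4.88528019e-05,  1.62782061e-05]), 'ee_pos': array([0.19739484, 0.53958352, 0.25539392]), 'ee_rot': array([-2.86891723e-04,  1.74498019e-01,  9.84657102e-01, -8.66504109e-04]), 'force': array([ 0.29592611, -0.37508574, -0.16381599]), 'wrist_torque': array([ 0.01158309,  0.01652396, -0.0220469 ]), 'grip_force': 0.0, 'opening': 0.08579176039520561} 0.025
scene [1.30056489 0.1337235  1.14647916] [0.6371573  0.09990019 0.76423199] [[446.05081472   0.         316.29398307]
 [  0.         446.05081472 193.63660649]
 [  0.           0.           1.        ]] -0.021210581029976555
top [3.77240233e-01 1.56154997e-04 1.44227629e+00] [-0.08161963 -0.01448126  0.99655834] [[361.90287464   0.         319.58208927]
 [  0.         361.90287464 201.32210412]
 [  0.           0.           1.        ]] 0.02303696937377928
[[ 4.21775326e-04  9.57339477e-01  2.88965306e-01  7.49411643e-02]
 [ 9.99999857e-01 -3.08699783e-04 -4.36885587e-04  6.38297565e-04]
 [-3.29044292e-04  2.88965449e-01 -9.57339470e-01 -1.18474410e-01]
 [ 0.00000000e+00  0.00000000e+00  0.00000000e+00  1.00000000e+00]]
```

View pics/scene0.png

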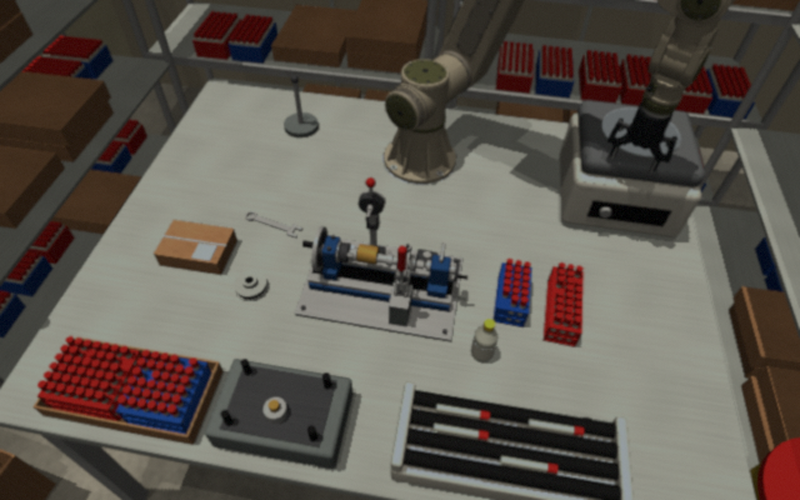

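View pics/top0.png

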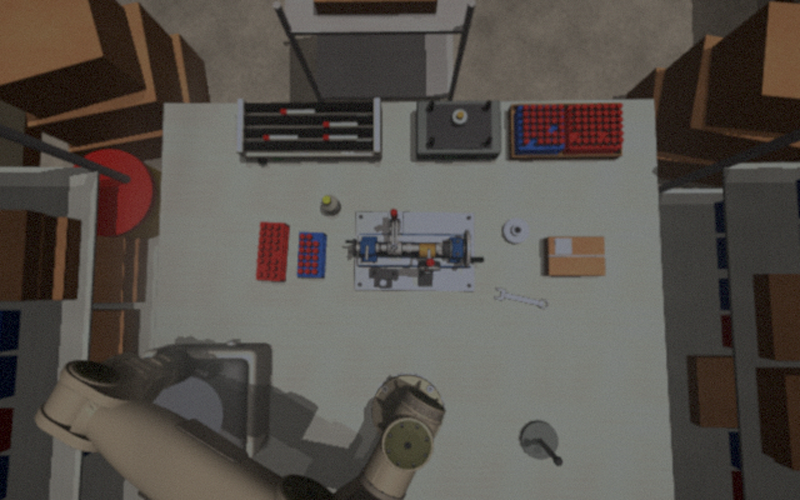

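The scene view (×1.25) shows the bench plate around (378,310), the knob at (370,182), the red clamp grip at (402,255) and the black crank grip at (307,244). In the top view the plate spans (355–473, 212–291), with the clamp grip at (394,213) and the knob at (430,263).

```bash
cat > m1.py <<'E'
from h import *
t=snap('top');s=snap('scene')
# coarse plate corners (top, px/1.25) refined by bright mask
def red(c,box):
    x0,y0,x1,y1=box;im=c['frame'][y0:y1,x0:x1].astype(int)
    m=((im[...,0]>90)&(im[...,0]>1.8*im[...,1])&(im[...,0]>1.8*im[...,2])).astype(np.uint8)
    n,l,st,ce=cv2.connectedComponentsWithStats(m)
    return [(ce[i][0]+x0,ce[i][1]+y0,st[i][4],st[i][2],st[i][3]) for i in range(1,n) if st[i][4]>5]
T=red(t,(280,160,390,240));S=red(s,(280,130,340,225))
print('top',np.round(T,1));print('scene',np.round(S,1))
for a in T:
    for b in S:
        P,e=two(t,a[:2],s,b[:2]);print(np.round(P,4),round(e,4))
for u,v in [(355,212),(473,212),(473,291),(355,291)]: print(np.round(onz(t,u/1.25,v/1.25,.012),4))
for u,v in [(478,260)]: print('grip',np.round(onz(t,u/1.25,v/1.25,.09),3), two(t,(478/1.25,260/1.25),s,(307/1.25,244/1.25)))
save(t,'top1.png',(270,160,400,240),6); save(s,'scene1.png',(230,130,380,275),4)
E
python3 m1.py
```

```text
top [[314.6 169.4  15.    4.    4. ]
 [344.  209.5  26.    5.    6. ]]
scene [[295.7 144.9  31.    7.    6. ]
 [321.4 199.1  27.    6.    5. ]]
[ 0.5579 -0.0018  0.4276] 0.0628
[0.5794 0.0339 0.2627] 0.0007
[ 0.444  -0.0598  0.3102] 0.0
[ 0.453  -0.027   0.1067] 0.0872
[0.6221 0.163  0.012 ]
[ 0.6204 -0.2135  0.012 ]
[ 0.3697 -0.2097  0.012 ]
[0.3703 0.1614 0.012 ]
grip [ 0.462 -0.215  0.09 ] (array([ 0.46290131, -0.21697567,  0.08616625]), np.float64(0.0035803868050779705))
```

View pics/top1.png

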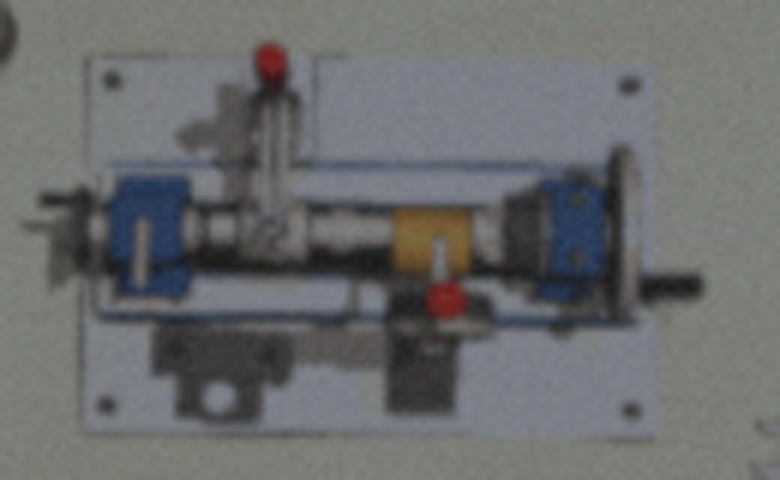

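View pics/scene1.png

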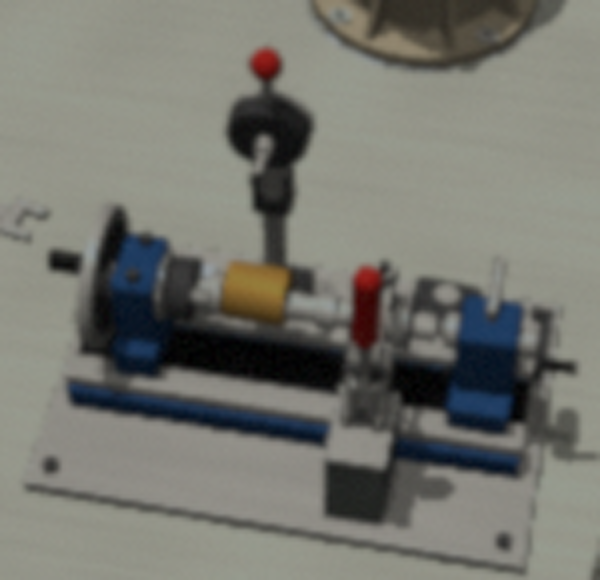

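The top crop shows the plate bolts at (112,80), (629,85), (632,410) and (107,405), with the grip at (672,287). The scene crop shows the crank grip's outer end at (63,261) and the dark back of the dial facing +x, so its face will point up once the gauge is lowered.

```bash
cat > m2.py <<'E'
from h import *
t=snap('top');s=snap('scene')
b=[onz(t,270+(u+.5)/6-.5,160+(v+.5)/6-.5,.012) for u,v in [(112,80),(629,85),(632,410),(107,405)]]
b=np.array(b);print(b.round(4),b.mean(0))
e=b[0]-b[1]+b[3]-b[2];yaw=np.arctan2(-e[0],e[1]);print('yaw',yaw)
sb=[onz(s,230+u/4,130+v/4,.012) for u,v in [(50,466),(504,541)]];print('scene bolts',np.array(sb).round(4))
print('grip',two(t,(382,207.8),s,(245.75,195.25)))
import json;json.dump([*b.mean(0)[:2],yaw],open('bench.json','w'))
def W(x,y,z): c,n=np.cos(yaw),np.sin(yaw);o=b.mean(0);return np.array([o[0]+c*x-n*y,o[1]+n*x+c*y,z])
for n,p in dict(clamp=(.081,.06,.228),hinge=(-.062,-.035,.175),knobup=(-.05,-.035,.3045),axis=(0,-.184,.115)).items():
    P=W(*p);print(n,P.round(4),'top',proj(t,P).round(1),'scene',proj(s,P).round(1))
E
python3 m2.py
```

```text
[[ 0.6086  0.1459  0.012 ]
 [ 0.6038 -0.1975  0.012 ]
 [ 0.3888 -0.1964  0.012 ]
 [ 0.3927  0.1481  0.012 ]] [ 0.49850675 -0.02496309  0.012     ]
yaw -0.012672003391808212
scene bolts [[ 0.6014 -0.1977  0.012 ]
 [ 0.6044  0.1474  0.012 ]]
grip (array([ 0.46368385, -0.21575746,  0.0870554 ]), np.float64(0.004390178615269294))
clamp [0.5803 0.034  0.228 ] top [314.7 170.9] scene [321.  207.7]
hinge [ 0.4361 -0.0592  0.175 ] top [341.8 214.1] scene [297.4 176.6]
knobup [ 0.4481 -0.0593  0.3045] top [343.8 208.3] scene [295.6 147.5]
axis [ 0.4962 -0.2089  0.115 ] top [381.8 198.4] scene [244.7 197.8]
```

Call:
carry_out(series=[[0.3, 0, 0, 1, 0.5], [0.3, 0, 0, 1, 0.5], [0.4, 0.6, -0.79, 0, 0.5], [0.4, 0.6, -0.79, 0, 0.5], [0.4, 0.6, -0.79, 0, 0.5], [0.4, 0.6, -0.79, 0, 0.5], [0.4, 0.6, -0.79, 0, 0.5], [0.4, 0.6, -0.79, 0, 0.5], [0.4, 0.6, -0.79, 0, 0.25], [0.4, 0.6, -0.79, 0, 0]], newtons=20)

```text
clock: 1.18
ee_pos: [0.3904, 0.2855, 0.3366]
ee_rot: [0.0, 0.005, 1.0, 0.0]
force: [-0.1, 0.4, 0.7]
opening: 0.0509
grip_force: 0.0
```

Call:
carry_out(series=[[0.4, 0.6, -0.79, 0, 0], [0.4, 0.6, -0.79, 0, 0], [0.4, 0.6, -0.79, 0, 0], [0.4, 0.6, -0.79, 0, 0], [0.4, 0.6, -0.79, 0, 0], [0.4, 0.6, -0.79, 0, 0], [0.4, 0.5, -0.6, 0, 0], [0.4, 0, 0, 0, 0]])

```text
clock: 1.85
ee_pos: [0.5569, 0.069, 0.3351]
ee_rot: [0.0, 0.008, 1.0, -0.001]
force: [-0.3, -0.4, 0.9]
opening: 0.0514
grip_force: 0.0
```

```bash
cat > m3.py <<'E'
from h import *
c=snap('wrist');save(c,'w1.png');
for n,p in dict(cl=(.579,.034,.228),cltop=(.579,.034,.266),knob=(.444,-.06,.305)).items(): print(n,proj(c,p).round(1))
im=c['frame'].astype(int);m=((im[...,0]>80)&(im[...,0]>1.8*im[...,1])&(im[...,0]>1.8*im[...,2])).astype(np.uint8)
n,l,st,ce=cv2.connectedComponentsWithStats(m)
for i in range(1,n):
    if st[i][4]>60: print(st[i],ce[i])
E
python3 m3.py
```

```text
cl [270.9 238.4]
cltop [262.2 263.2]
knob [ 3.3 12.7]
[  0   0  26  35 801] [11.57927591 15.36329588]
[ 542   19   98  163 9938] [595.50744617 105.21644194]
[522  32  18  17 241] [530.61410788  39.94190871]
[542  33  18  18 253] [550.24901186  41.18972332]
[519  54  18  16 232] [527.28017241  61.85344828]
[538  55  18  17 248] [546.60887097  62.94758065]
[516  76  17  15 213] [523.69014085  83.18309859]
[535  77  18  15 233] [543.15021459  84.13304721]
[512  97  17  15 206] [520.14563107 104.08737864]
[531  98  18  15 230] [539.37826087 104.89565217]
[509 117  16  16 199] [516.57286432 124.31155779]
[527 118  18  15 218] [535.76605505 124.98623853]
[524 138  17  15 211] [532.15165877 144.59241706]
[257 242  27  29 498] [270.88955823 255.6184739 ]
[  6 359  13  12 114] [ 11.69298246 364.62280702]
[587 367  15  12 138] [594.60869565 372.51449275]
[  0 371  28  29 505] [ 12.88118812 384.91287129]
[454 374  15  12 131] [460.14503817 380.4351145 ]
```

View pics/w1.png

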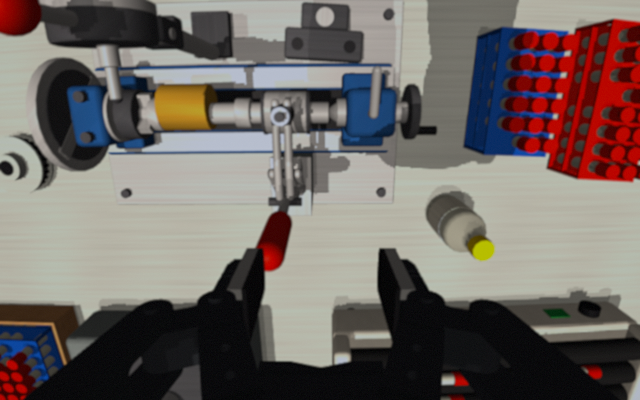

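The wrist view shows the red clamp grip (top end ≈ (269,258)) upright and clear of neighbours. It lies about 3 mm further in +y than predicted. The bench and racks are where I expected.

Call:
carry_out(series=[[0.4, 0.52, -0.82, 0, 0], [0.4, 0, 0, 0, 0], [0.4, 0, 0, -0.8, 0], [0.4, 0, 0, -0.8, 0], [0.4, 0, 0, -0.8, 0], [0.4, 0, 0, -0.15, 0], [1, 0, 0, 0, 0], [1, 0, 0, 0, 0], [1, 0, 0, 0, 0], [1, 0, 0, 0, 0]], newtons=20)

```text
clock: 2.73
ee_pos: [0.5744, 0.0373, 0.236]
ee_rot: [0.0, 0.007, 1.0, -0.004]
force: [-2.2, -14.1, -4.6]
opening: 0.019
grip_force: 19.8
```

Call:
carry_out(series=[[1, 0, -0.05, 0, 0], [1, 0.13, 0, -0.01, 0], [1, 0.13, 0, -0.02, 0], [1, 0.19, 0, -0.06, 0], [1, 0.19, 0, -0.06, 0], [1, 0.16, 0, -0.11, 0], [1, 0.16, 0, -0.11, 0]])

```text
clock: 3.32
ee_pos: [0.6149, 0.0361, 0.2233]
ee_rot: [0.003, 0.006, 1.0, -0.003]
force: [-0.5, -9.1, 2.4]
opening: 0.0193
grip_force: 21.6
```

Call:
carry_out(series=[[1, 0.15, 0, -0.16, 0], [1, 0.15, 0, -0.16, 0], [1, 0.13, 0, -0.2, 0], [1, 0.13, 0, -0.2, 0], [1, 0.06, 0, -0.22, 0], [1, 0.06, 0, -0.22, 0], [1, 0.02, 0, -0.14, 0], [1, 0.01, 0, -0.14, 0], [1, 0, 0, 0, 0]])

```text
clock: 4.07
ee_pos: [0.6451, 0.0361, 0.1652]
ee_rot: [0.004, 0.006, 1.0, -0.003]
force: [3.9, -9.6, 0.2]
opening: 0.0193
grip_force: 19.5
```

Call:
carry_out(series=[[1, 0, 0, -0.1, 0], [1, 0, 0, -0.1, 0], [1, 0, 0, 0, 0]])

```text
clock: 4.32
ee_pos: [0.6453, 0.0361, 0.1584]
ee_rot: [0.005, 0.006, 1.0, -0.003]
force: [2.6, -8.2, 3.9]
opening: 0.0192
grip_force: 19.7
```

Call:
carry_out(series=[[0.3, 0, 0, 0, 0], [0.3, 0, 0, 0, 0], [0.3, 0, 0, 0.5, 0], [0.3, 0, 0, 0.9, 0], [0.3, 0, 0, 1, 0], [0.3, -0.2, -0.1, 1, 0], [0.3, -0.5, -0.25, 0.8, 0]])

```text
clock: 4.9
ee_pos: [0.6147, 0.0261, 0.3258]
ee_rot: [0.002, 0.004, 1.0, 0.0]
force: [-0.2, -1.2, 0.4]
opening: 0.0597
grip_force: 0.0
```

Run:
```python
from h import *
s=snap('scene');save(s,'s2.png',(230,130,380,275),3)
import json;print(status.get_state()['ee_pos'])
exec(open('m1.py').read().split("T=red")[0].split("t=snap('top');s=snap('scene')")[1])
print(np.round(red(s,(280,130,360,240)),1), proj(s,(.579-.002+.068,.034,.155)))
```

```text
[0.61242173 0.02413396 0.33358897]
[[295.9 145.1  34.    7.    7. ]
 [317.4 236.7  35.    7.    6. ]] [316.30932879 243.56447572]
```

View pics/s2.png

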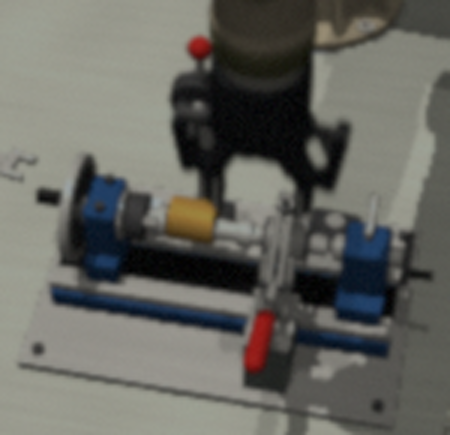

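The scene crop shows the clamp handle leaning back towards the camera (red grip at (260,340)). The pad arm is up and the knob at (199,47) is untouched.

Call:
carry_out(series=[[0.3, 0, 0, 0.9, 0], [0.3, 0, 0, 0.9, 0], [0.3, -0.75, -0.4, 0, 0], [0.3, -0.75, -0.4, 0, 0], [0.3, -0.75, -0.4, 0, 0], [0.3, -0.75, -0.4, 0, 0], [0.3, -0.5, -0.3, 0, 0], [0.3, 0, 0, 0, 0]])

```text
clock: 5.62
ee_pos: [0.47, -0.0519, 0.3962]
ee_rot: [0.001, 0.006, 1.0, -0.0]
force: [1.0, 0.6, 0.5]
opening: 0.0594
grip_force: 0.0
```

Run:
```python
from h import *
c=snap('wrist');s=snap('scene');print(status.get_state()['ee_pos'])
im=c['frame'].astype(int);m=((im[...,0]>80)&(im[...,0]>1.8*im[...,1])&(im[...,0]>1.8*im[...,2])).astype(np.uint8)
n,l,st,ce=cv2.connectedComponentsWithStats(m)
for i in range(1,n):
    if st[i][4]>400 and ce[i][0]<500: print(st[i],ce[i],onz(c,*ce[i],.3045).round(4),two(c,ce[i],s,(295.8,145)))
print(proj(c,(.444,-.06,.305)))
```

```text
[ 0.4729993  -0.05113161  0.39548959]
[293 158  36  35 931] [309.68743287 174.46186896] [ 0.4425 -0.0574  0.3045] (array([ 0.44193327, -0.05861559,  0.30804415]), np.float64(0.0028097690891077643))
[386 292  15  47 424] [391.28066038 320.88207547] [ 5.519e-01 -5.000e-04  3.045e-01] (array([ 0.50416289, -0.03090467,  0.37291777]), np.float64(0.02949918965772183))
[  0 355  60  12 445] [ 28.75730337 359.74157303] [ 0.5905 -0.2865  0.3045] (array([ 0.48783734, -0.0907758 ,  0.4053853 ]), np.float64(0.11953754550912118))
[  0 373  42  27 628] [ 16.55414013 384.43789809] [ 0.6174 -0.3066  0.3045] (array([ 0.49163622, -0.08991405,  0.41096939]), np.float64(0.12155772298582296))
[305.50472879 177.03272799]
```

Call:
carry_out(series=[[0.3, -0.76, -0.17, 0, 0], [0.3, 0, 0, 0, 0], [0.3, 0, 0, -0.7, 0], [0.3, 0, 0, -0.7, 0], [0.3, 0, 0, -0.7, 0], [0.6, 0, 0, 0, 0], [1, 0, 0, 0, 0], [1, 0, 0, 0, 0], [1, 0, 0, 0, 0]], newtons=20)

```text
clock: 6.47
ee_pos: [0.4442, -0.058, 0.3117]
ee_rot: [0.001, 0.005, 1.0, -0.0]
force: [0.9, 1.6, -1.7]
opening: 0.0217
grip_force: 19.8
```

Call:
carry_out(series=[[1, 0.24, 0, -0.02, 0], [1, 0.24, 0, -0.04, 0], [1, 0.24, 0, -0.06, 0], [1, 0.23, 0, -0.08, 0], [1, 0.23, 0, -0.1, 0], [1, 0.22, 0, -0.11, 0], [1, 0.21, -0.01, -0.13, 0], [1, 0.2, 0, -0.14, 0], [1, 0.19, 0, -0.16, 0], [1, 0.17, 0, -0.17, 0]])

```text
clock: 7.3
ee_pos: [0.5306, -0.0589, 0.2687]
ee_rot: [0.0, 0.006, 1.0, -0.0]
force: [0.7, -4.8, 1.4]
opening: 0.0214
grip_force: 20.8
```

Call:
carry_out(series=[[1, 0.16, 0, -0.18, 0], [1, 0.15, 0, -0.2, 0], [1, 0.13, -0.01, -0.21, 0], [1, 0.12, 0, -0.22, 0], [1, 0.1, 0, -0.22, 0], [1, 0.08, 0, -0.23, 0], [1, 0.06, -0.01, -0.24, 0], [1, 0.05, 0, -0.24, 0], [1, 0.03, 0, -0.24, 0], [1, 0.01, 0, -0.15, 0]])

```text
clock: 8.13
ee_pos: [0.5646, -0.0594, 0.1825]
ee_rot: [-0.001, 0.006, 1.0, -0.0]
force: [-1.0, -5.8, 1.0]
opening: 0.0213
grip_force: 20.8
```

Call:
carry_out(series=[[1, 0, 0, -0.03, 0], [1, 0, 0, -0.03, 0], [1, 0, 0, -0.03, 0], [1, 0, 0, 0, 0]])

```text
clock: 8.47
ee_pos: [0.5647, -0.0593, 0.1797]
ee_rot: [-0.001, 0.006, 1.0, -0.0]
force: [0.2, -4.9, -0.7]
opening: 0.021
grip_force: 20.7
```

Call:
carry_out(series=[[1, 0, 0, -0.03, 0], [1, 0, 0, -0.03, 0], [1, 0, 0, -0.03, 0], [1, 0, 0, 0, 0]])

```text
clock: 8.8
ee_pos: [0.565, -0.0594, 0.1788]
ee_rot: [0.001, 0.005, 1.0, -0.0]
force: [-3.9, -4.2, 12.2]
opening: 0.0217
grip_force: 21.5
```

Call:
carry_out(series=[[1, 0, 0, 0.06, 0], [0.6, 0, 0, 0, 0], [0.4, 0, 0, 0, 0], [0.3, 0, 0, 0, 0], [0.3, 0, 0, 0.5, 0], [0.3, -0.2, 0, 0.9, 0], [0.3, -0.3, 0, 0.9, 0], [0.3, -0.4, 0, 0.9, 0], [0.3, 0, 0, 0, 0]])

```text
clock: 9.55
ee_pos: [0.5295, -0.0589, 0.3147]
ee_rot: [0.004, 0.005, 1.0, -0.001]
force: [1.7, -0.7, 0.5]
opening: 0.0597
grip_force: 0.0
```

Run:
```python
from h import *
c=snap('wrist');print(status.get_state()['ee_pos']);P=proj(c,(.4965,-.06,.187));print(P, proj(c,(.4965,-.03,.187)))
s=snap('scene')
x,y=P.astype(int)
W=cv2.resize(c['frame'][max(y-75,0):y+75,x-75:x+75],(450,450));S=cv2.resize(s['frame'][140:220,240:340],(350,280))
S=np.vstack([S,np.zeros((170,350,3),np.uint8)]);cv2.imwrite('pics/d0.png',np.hstack([W,S])[:,:,::-1])
```

```text
[ 0.53000338 -0.05899329  0.3116096 ]
[317.39409304 154.86069093] [358.86262937 154.49048841]
```

View pics/d0.png

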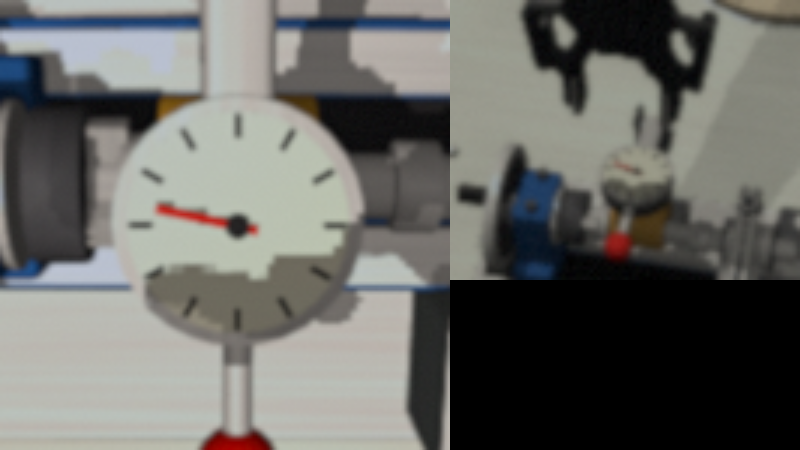

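The dial is lowered. In the wrist view the needle points left and slightly up: pivot (237,226), tip (158,208). The dial can also be read in the scene view at (640,167). Next is the crank.

Call:
carry_out(series=[[0.3, -0.085, -0.21, 0, 0.98], [0.3, -0.085, -0.21, 0, 0.98], [0.3, -0.085, -0.21, 0, 0.98], [0.3, -0.085, -0.21, 0, 0.98], [0.3, -0.085, -0.21, 0, 0.98], [0.3, -0.085, -0.21, 0, 0.98], [0.3, -0.085, -0.21, 0, 0.98], [0.3, -0.085, -0.21, 0, 0.98], [0.3, -0.085, -0.21, 0, 0.98], [0.3, -0.085, -0.21, 0, 0.98]])

```text
clock: 10.48
ee_pos: [0.4947, -0.143, 0.305]
ee_rot: [-0.001, -0.379, 0.925, 0.002]
force: [-0.1, -0.8, 0.4]
opening: 0.0595
grip_force: 0.0
```

Call:
carry_out(series=[[0.3, -0.085, -0.22, 0, 0.98], [0.3, -0.085, -0.22, 0, 0.98], [0.3, -0.085, -0.22, 0, 0.98], [0.3, -0.085, -0.22, 0, 0.98], [0.3, -0.085, -0.22, 0, 0.98], [0.3, -0.085, -0.22, 0, 0.98], [0.3, -0.085, -0.22, 0, 0.98], [0.3, -0.085, -0.22, 0, 0.98], [0.3, -0.085, -0.22, 0, 0.98], [0.3, -0.085, -0.22, 0, 0.98]])

```text
clock: 11.32
ee_pos: [0.4608, -0.231, 0.305]
ee_rot: [-0.0, -0.704, 0.71, 0.002]
force: [0.2, -0.0, -0.5]
opening: 0.0596
grip_force: 0.0
```

Run:
```python
from h import *
st=status.get_state();c=snap('wrist');print(st['ee_pos'],q2R(st['ee_rot'])[:,0].round(3),st['joint_pos'].round(2))
save(c,'w2.png')
for n,p in dict(grip=(.462,-.2095,.089),end=(.462,-.233,.089),axisface=(.494,-.182,.115),wtop=(.494,-.182,.17)).items(): print(n,proj(c,p).round(1))
```

```text
[ 0.46083732 -0.23099012  0.30501733] [-0.009 -1.    -0.003] [-0.62  0.19  0.    1.39  0.   -2.18]
grip [318.  192.2]
end [317.8 169.5]
axisface [285.2 227.2]
wtop [278.7 252.2]
```

View pics/w2.png

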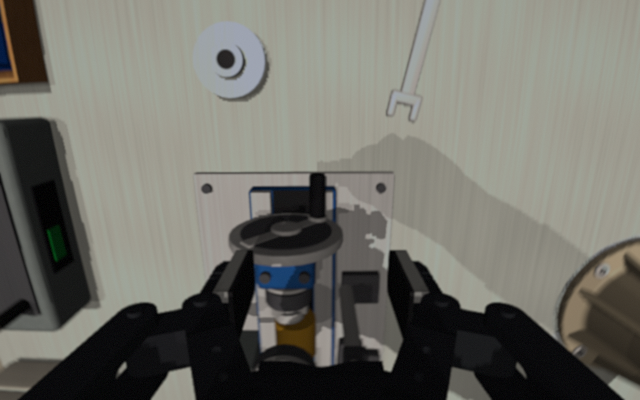

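The wrist view shows the black grip at column 317, with its outer end at row 173. That matches the prediction to about 3 mm, so I go straight down beyond the wheel face.

Call:
carry_out(series=[[0.3, 0.03, 0.05, -0.9, 0], [0.3, 0, 0, -0.9, 0], [0.3, 0, 0, -0.9, 0], [0.3, 0, 0, -0.6, 0], [0.3, 0, 0, -0.6, 0], [0.3, 0, 0, -0.6, 0], [0.3, 0, 0, -0.6, 0], [0.3, 0, 0, -0.15, 0]])

```text
clock: 12.03
ee_pos: [0.4596, -0.2265, 0.0923]
ee_rot: [-0.001, -0.702, 0.712, 0.004]
force: [-0.5, -0.5, 0.7]
opening: 0.0599
grip_force: 0.0
```

Call:
carry_out(series=[[0.7, 0, 0, 0, 0], [1, 0, 0, 0, 0], [1, 0, 0, 0, 0], [1, 0, 0, 0, 0]], newtons=25)

```text
clock: 12.37
ee_pos: [0.4641, -0.2298, 0.0992]
ee_rot: [0.001, -0.702, 0.712, -0.002]
force: [-0.1, 0.1, -0.5]
opening: 0.0151
grip_force: 24.4
```

```bash
cat > circ.py <<'E'
import numpy as np,sys
a0,a1,n=float(sys.argv[1]),float(sys.argv[2]),int(sys.argv[3])
a=np.linspace(a0,a1,n+1);print([[1,round(x,2),0,round(z,2),0] for x,z in zip(-1.05*np.diff(np.sin(a)),-1.05*np.diff(np.cos(a)))])
E
cat > needle.py <<'E'
from h import *
# needle direction on the dial, in bench-ish axes via plane z=.187; angle = atan2(y_left.., ) world
def needle(name,f=None):
    c=snap(name);C=np.array([.4965,-.06,.187]);u=proj(c,C).astype(int);r=60 if name=='wrist' else 14
    im=c['frame'].astype(float);pts=[];w=[]
    for v in range(max(u[1]-r,0),u[1]+r):
        for x in range(u[0]-r,u[0]+r):
            p=im[v,x];q=p[0]-(p[1]+p[2])/2
            if q>25:
                P=onz(c,x,v,.187)
                if np.hypot(*(P-C)[:2])<.027: pts.append(P[:2]);w.append(q)
    pts=np.array(pts);w=np.array(w);m=(pts*w[:,None]).sum(0)/w.sum();d=m-C[:2]
    if f: save(c,f,(u[0]-r,max(u[1]-r,0),u[0]+r,u[1]+r),3 if name=='wrist' else 8)
    ev,V=np.linalg.eigh(np.cov(pts.T,aweights=w));a=V[:,1]*np.sign(V[:,1]@d)
    # dial clock angle: from +robot side(-x) =12 o'clock, clockwise from above as seen in wrist picture (right=+y)
    return len(pts),np.round(d*1e3,1),np.degrees(np.arctan2(d[1],-d[0])).round(1),np.degrees(np.arctan2(a[1],-a[0])).round(1)
if __name__=='__main__':
    import sys;print(status.get_state()['clock'],needle(sys.argv[1],*(sys.argv[2:])))
E
python3 needle.py scene; for k in 0 1 2 3 4 5 6 7; do python3 -c "
import os;a=.88+$k*.7854;os.system(f'python3 circ.py {a} {a+.7854} 6')"; done
```

```text
12.3667 (2, array([ -6.2, -11. ]), np.float64(-60.5), np.float64(-100.6))
[[1, np.float64(-0.08), 0, np.float64(0.11), 0], [1, np.float64(-0.07), 0, np.float64(0.12), 0], [1, np.float64(-0.05), 0, np.float64(0.13), 0], [1, np.float64(-0.03), 0, np.float64(0.13), 0], [1, np.float64(-0.01), 0, np.float64(0.14), 0], [1, np.float64(0.0), 0, np.float64(0.14), 0]]
[[1, np.float64(0.02), 0, np.float64(0.14), 0], [1, np.float64(0.04), 0, np.float64(0.13), 0], [1, np.float64(0.06), 0, np.float64(0.13), 0], [1, np.float64(0.07), 0, np.float64(0.12), 0], [1, np.float64(0.09), 0, np.float64(0.11), 0], [1, np.float64(0.1), 0, np.float64(0.09), 0]]
[[1, np.float64(0.11), 0, np.float64(0.08), 0], [1, np.float64(0.12), 0, np.float64(0.07), 0], [1, np.float64(0.13), 0, np.float64(0.05), 0], [1, np.float64(0.13), 0, np.float64(0.03), 0], [1, np.float64(0.14), 0, np.float64(0.01), 0], [1, np.float64(0.14), 0, np.float64(-0.0), 0]]
[[1, np.float64(0.14), 0, np.float64(-0.02), 0], [1, np.float64(0.13), 0, np.float64(-0.04), 0], [1, np.float64(0.13), 0, np.float64(-0.06), 0], [1, np.float64(0.12), 0, np.f
[... 577 characters left out ...]
np.float64(-0.12), 0], [1, np.float64(-0.09), 0, np.float64(-0.11), 0], [1, np.float64(-0.1), 0, np.float64(-0.09), 0]]
[[1, np.float64(-0.11), 0, np.float64(-0.08), 0], [1, np.float64(-0.12), 0, np.float64(-0.07), 0], [1, np.float64(-0.13), 0, np.float64(-0.05), 0], [1, np.float64(-0.13), 0, np.float64(-0.03), 0], [1, np.float64(-0.14), 0, np.float64(-0.01), 0], [1, np.float64(-0.14), 0, np.float64(0.0), 0]]
[[1, np.float64(-0.14), 0, np.float64(0.02), 0], [1, np.float64(-0.13), 0, np.float64(0.04), 0], [1, np.float64(-0.13), 0, np.float64(0.06), 0], [1, np.float64(-0.12), 0, np.float64(0.07), 0], [1, np.float64(-0.11), 0, np.float64(0.09), 0], [1, np.float64(-0.09), 0, np.float64(0.1), 0]]
```

Call:
carry_out(series=[[1, -0.08, 0, 0.11, 0], [1, -0.07, 0, 0.12, 0], [1, -0.05, 0, 0.13, 0], [1, -0.03, 0, 0.13, 0], [1, -0.01, 0, 0.14, 0], [1, 0, 0, 0.14, 0], [1, 0, 0, 0, 0]])

```text
clock: 13.0
ee_pos: [0.4523, -0.2296, 0.1296]
ee_rot: [-0.001, -0.702, 0.712, -0.0]
force: [-1.3, -1.0, 3.2]
opening: 0.0156
grip_force: 25.0
```

```bash
sed -i "s/if q>25:/if q>(25 if name=='wrist' else 8):/" needle.py; python3 needle.py scene n1.png
```

```text
13.0 (12, array([-15.6,  -0.1]), np.float64(-0.5), np.float64(-0.3))
```

Call:
carry_out(series=[[1, 0.02, 0, 0.14, 0], [1, 0.04, 0, 0.13, 0], [1, 0.06, 0, 0.13, 0], [1, 0.07, 0, 0.12, 0], [1, 0.09, 0, 0.11, 0], [1, 0.1, 0, 0.09, 0], [1, 0, 0, 0, 0]])

```text
clock: 13.63
ee_pos: [0.4654, -0.2296, 0.1579]
ee_rot: [-0.003, -0.702, 0.712, 0.002]
force: [-10.1, -3.7, 9.0]
opening: 0.0153
grip_force: 25.9
```

```bash
python3 needle.py scene n2.png
```

```text
13.6333 (11, array([-13.6,   4.7]), np.float64(19.1), np.float64(21.5))
```

Call:
carry_out(series=[[1, 0.11, 0, 0.08, 0], [1, 0.12, 0, 0.07, 0], [1, 0.13, 0, 0.05, 0], [1, 0.13, 0, 0.03, 0], [1, 0.14, 0, 0.01, 0], [1, 0.14, 0, 0, 0], [1, 0, 0, 0, 0]])

```text
clock: 14.27
ee_pos: [0.5007, -0.2301, 0.1694]
ee_rot: [0.001, -0.702, 0.712, -0.002]
force: [1.1, -1.8, 10.5]
opening: 0.0154
grip_force: 25.9
```

```bash
python3 needle.py scene n3.png
```

```text
14.2667 (13, array([-14.6,  -8. ]), np.float64(-28.6), np.float64(-37.0))
```

Call:
carry_out(series=[[1, 0.14, 0, -0.02, 0], [1, 0.13, 0, -0.04, 0], [1, 0.13, 0, -0.06, 0], [1, 0.12, 0, -0.07, 0], [1, 0.11, 0, -0.09, 0], [1, 0.09, 0, -0.1, 0], [1, 0, 0, 0, 0]])

```text
clock: 14.9
ee_pos: [0.5291, -0.2304, 0.1516]
ee_rot: [-0.0, -0.702, 0.712, -0.001]
force: [3.0, -5.8, 2.3]
opening: 0.0154
grip_force: 25.3
```

```bash
python3 needle.py scene n4.png
```

```text
14.9 (30, array([  1.3, -10.6]), np.float64(-97.1), np.float64(-125.1))
```

Call:
carry_out(series=[[1, 0.08, 0, -0.11, 0], [1, 0.07, 0, -0.12, 0], [1, 0.05, 0, -0.13, 0], [1, 0.03, 0, -0.13, 0], [1, 0.01, 0, -0.14, 0], [1, 0, 0, -0.14, 0], [1, 0, 0, 0, 0]])

```text
clock: 15.53
ee_pos: [0.5355, -0.2304, 0.1194]
ee_rot: [-0.002, -0.702, 0.712, 0.001]
force: [-4.2, -8.7, -1.2]
opening: 0.0156
grip_force: 25.1
```

```bash
python3 needle.py scene n5.png; python3 -c "
from h import *
s=snap('scene');cv2.imwrite('pics/full5.png',s['frame'][:,:,::-1])"
```

```text
15.5333 (23, array([ 4.2, -2.7]), np.float64(-147.2), np.float64(173.3))
```

Call:
carry_out(series=[[1, -0.02, 0, -0.14, 0], [1, -0.04, 0, -0.13, 0], [1, -0.06, 0, -0.13, 0], [1, -0.07, 0, -0.12, 0], [1, -0.09, 0, -0.11, 0], [1, -0.1, 0, -0.09, 0], [1, 0, 0, 0, 0]])

```text
clock: 16.22
ee_pos: [0.5187, -0.2302, 0.0929]
ee_rot: [-0.003, -0.702, 0.712, 0.001]
force: [-12.6, -5.5, 14.9]
opening: 0.0156
grip_force: 26.5
```

```bash
python3 needle.py scene n6.png;  python3 -c "
import cv2,numpy as np
I=[cv2.resize(cv2.imread(f'pics/n{i}.png'),(224,224)) for i in range(1,7)]
cv2.imwrite('pics/nm.png',np.vstack([np.hstack(I[:3]),np.hstack(I[3:])]))"
```

```text
16.2167 (12, array([ 7.5, -1.4]), np.float64(-169.2), np.float64(-178.9))
```

View pics/nm.png

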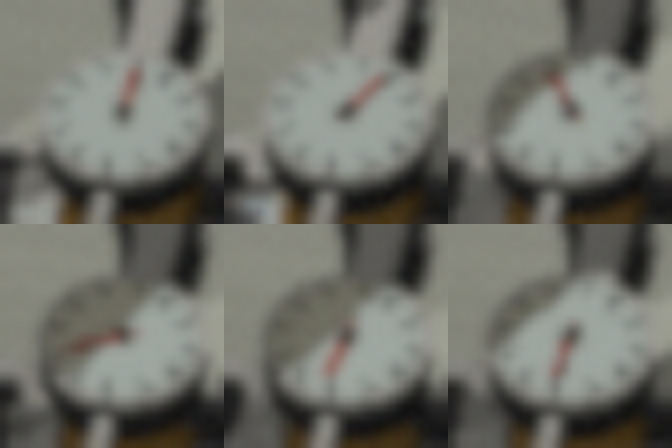

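The six crops show the needle about its pivot (~(123,110) in each). It swings clockwise to a maximum near image 2 and anticlockwise to a minimum near images 5–6. I now fit a cosine to these readings.

```bash
cat > fit.py <<'E'
from h import *
from scipy.optimize import least_squares
s=snap('scene');u0=proj(s,(.4965,-.06,.187)).astype(int)-14
px=lambda p:onz(s,u0[0]+(p[0]+.5)/8-.5,u0[1]+(p[1]+.5)/8-.5,.187)
tip=[(136,70),(159,76),(104,74),(70,126),(106,153),(108,154)];pv=[(123,110),(123,111),(125,110),(124,109),(123,110),(124,110)]
ang=[-77]+[np.degrees(np.arctan2((px(t)-px(p))[1],-(px(t)-px(p))[0])) for t,p in zip(tip,pv)]
ang=[x-360 if x>90 else x for x in ang]
xz=np.array([[.4641,.0992],[.4523,.1296],[.4654,.1579],[.5007,.1694],[.5291,.1516],[.5355,.1194],[.5187,.0929]])
f=least_squares(lambda p:np.hypot(xz[:,0]-p[0],xz[:,1]-p[1])-p[2],[.495,.126,.042]);C=f.x;print('circle',C.round(4),f.fun.round(4))
a=np.unwrap(np.arctan2(-(xz[:,0]-C[0]),-(xz[:,1]-C[1])))
A=np.c_[np.ones(7),np.cos(a),np.sin(a)];k,*_=np.linalg.lstsq(A,np.array(ang),rcond=None)
print('a',a.round(2));print('needle',np.round(ang,0),'res',(A@k-ang).round(1));print('mean',k[0],'amp',np.hypot(k[1],k[2]),'peak',np.arctan2(k[2],k[1]))
E
python3 fit.py; python3 -c "
from h import *
s=snap('scene');cv2.imwrite('pics/full6.png',s['frame'][:,:,::-1])"
```

```text
circle [0.4945 0.1277 0.042 ] [-0.0003  0.0002 -0.0001  0.0001 -0.     -0.0002  0.0003]
a [0.82 1.62 2.37 3.29 4.11 4.91 5.68]
needle [ -77.    2.   27.  -35. -123. -175. -176.] res [ 9.4 -1.3 -8.   1.8  7.5 -2.5 -6.9]
mean -84.28233393306523 amp 103.90060530271464 peak 2.227344243895267
```

```bash
sed -i 's/round(x,2),0,round(z,2)/float(round(x,2)),0,float(round(z,2))/' circ.py; python3 circ.py 5.68 8.50 20
```

```text
[[1, -0.13, 0, -0.08, 0], [1, -0.14, 0, -0.06, 0], [1, -0.14, 0, -0.04, 0], [1, -0.15, 0, -0.02, 0], [1, -0.15, 0, 0.0, 0], [1, -0.15, 0, 0.03, 0], [1, -0.14, 0, 0.05, 0], [1, -0.13, 0, 0.06, 0], [1, -0.12, 0, 0.08, 0], [1, -0.11, 0, 0.1, 0], [1, -0.09, 0, 0.11, 0], [1, -0.08, 0, 0.13, 0], [1, -0.06, 0, 0.14, 0], [1, -0.04, 0, 0.14, 0], [1, -0.02, 0, 0.15, 0], [1, 0.0, 0, 0.15, 0], [1, 0.02, 0, 0.15, 0], [1, 0.04, 0, 0.14, 0], [1, 0.06, 0, 0.13, 0], [1, 0.08, 0, 0.12, 0]]
```

Call:
carry_out(series=[[1, -0.16, 0, -0.04, 0], [1, -0.14, 0, -0.06, 0], [1, -0.14, 0, -0.04, 0], [1, -0.15, 0, -0.02, 0], [1, -0.15, 0, 0.0, 0], [1, -0.15, 0, 0.03, 0], [1, -0.14, 0, 0.05, 0], [1, -0.13, 0, 0.06, 0], [1, -0.12, 0, 0.08, 0], [1, -0.11, 0, 0.1, 0]])

```text
clock: 17.2
ee_pos: [0.466, -0.2297, 0.0976]
ee_rot: [-0.001, -0.702, 0.712, 0.0]
force: [1.2, -6.2, -4.5]
opening: 0.0152
grip_force: 24.9
```

Call:
carry_out(series=[[1, -0.09, 0, 0.11, 0], [1, -0.08, 0, 0.13, 0], [1, -0.06, 0, 0.14, 0], [1, -0.04, 0, 0.14, 0], [1, -0.02, 0, 0.15, 0], [1, 0.0, 0, 0.15, 0], [1, 0.02, 0, 0.15, 0], [1, 0.04, 0, 0.14, 0], [1, 0.06, 0, 0.13, 0], [1, 0.08, 0, 0.12, 0]])

```text
clock: 18.03
ee_pos: [0.4596, -0.2295, 0.1515]
ee_rot: [-0.003, -0.702, 0.712, 0.002]
force: [-8.4, -7.8, -1.0]
opening: 0.0153
grip_force: 25.3
```

```bash
cat > brass.py <<'E'
from h import *
C=np.array([.4945,.1277])
e=status.get_state();d=e['ee_pos'][[0,2]]-C;print('a',np.arctan2(-d[0],-d[1])%6.283,'r',np.hypot(*d),e['force'].round(1))
def rows(im):
    im=im.astype(int);h=cv2.cvtColor(im.astype(np.uint8),cv2.COLOR_RGB2HSV);m=(h[...,0]>10)&(h[...,0]<28)&(h[...,1]>110)&(h[...,2]>50)
    out=[]
    for x in range(284,306):
        v=np.where(m[175:215,x])[0]
        out.append((int(v.min()+175),int(v.max()+175)) if len(v) else None)
    return out
for n in ('full5','full6'): print(n,rows(cv2.imread(f'pics/{n}.png')[:,:,::-1]))
s=snap('scene');print('now',rows(s['frame']))
E
python3 brass.py; python3 needle.py scene n7.png
```

```text
a 2.170460704672619 r 0.04223229792318307 [-8.4 -7.8 -1. ]
full5 [None, (205, 206), (201, 205), (201, 205), None, None, None, (206, 206), (203, 212), (202, 212), (202, 212), (202, 213), (202, 213), (202, 213), (201, 213), (201, 213), (201, 212), (201, 202), None, None, None, None]
full6 [None, None, (201, 205), (201, 204), None, None, None, (206, 206), (203, 212), (202, 212), (202, 212), (202, 212), (202, 212), (201, 212), (201, 213), (201, 213), (200, 212), (200, 202), None, None, None, None]
now [None, (204, 206), (201, 205), (200, 205), None, None, None, (206, 206), (203, 208), (202, 210), (202, 210), (202, 210), (202, 210), (201, 210), (201, 210), (201, 210), (200, 207), (200, 202), None, None, None, None]
18.0833 (11, array([-13.6,   4.7]), np.float64(19.0), np.float64(21.3))
```

```bash
python3 circ.py 2.17 1.5 6;python3 circ.py 1.5 2.9 12
```

```text
[[1, -0.06, 0, -0.1, 0], [1, -0.05, 0, -0.11, 0], [1, -0.04, 0, -0.11, 0], [1, -0.02, 0, -0.11, 0], [1, -0.01, 0, -0.12, 0], [1, 0.0, 0, -0.12, 0]]
[[1, -0.0, 0, 0.12, 0], [1, 0.01, 0, 0.12, 0], [1, 0.03, 0, 0.12, 0], [1, 0.04, 0, 0.12, 0], [1, 0.05, 0, 0.11, 0], [1, 0.07, 0, 0.1, 0], [1, 0.08, 0, 0.09, 0], [1, 0.09, 0, 0.08, 0], [1, 0.1, 0, 0.07, 0], [1, 0.11, 0, 0.06, 0], [1, 0.11, 0, 0.05, 0], [1, 0.12, 0, 0.04, 0]]
```

Call:
carry_out(series=[[1, -0.06, -0.04, -0.1, 0], [1, -0.05, 0, -0.11, 0], [1, -0.04, 0, -0.11, 0], [1, -0.02, 0, -0.11, 0], [1, -0.01, 0, -0.12, 0], [1, 0, 0, -0.12, 0], [1, 0, 0, 0, 0], [1, 0, 0, 0, 0]])

```text
clock: 18.8
ee_pos: [0.4528, -0.2296, 0.1241]
ee_rot: [-0.001, -0.702, 0.712, 0.003]
force: [-4.2, -2.8, -3.3]
opening: 0.0154
grip_force: 25.1
```

```bash
cat > ang.py <<'E'
from h import *
e=status.get_state();d=e['ee_pos'][[0,2]]-np.array([.4945,.1277]);print('a',(np.arctan2(-d[0],-d[1])%6.283).round(4),'r',np.hypot(*d).round(4),e['force'].round(1),e['ee_pos'].round(4))
E
python3 ang.py
```

```text
a 1.4842 r 0.0419 [-4.2 -2.8 -3.3] [ 0.4528 -0.2296  0.1241]
```

Call:
carry_out(series=[[0.3, 0, 0, 0, 0], [0.3, 0, 0, 0, 0], [0.3, 0, 0, 0.5, 0], [0.3, 0, 0, 1, 0], [0.3, 0, 0, 1, 0], [0.3, 0.1, 0.4, 0.9, 0], [0.3, 0.25, 0.8, 0.5, 0], [0.3, 0.25, 0.95, 0, 0], [0.3, 0.25, 0.95, 0, 0], [0.3, 0.2, 0.95, 0, 0]])

```text
clock: 19.63
ee_pos: [0.4981, -0.0669, 0.2826]
ee_rot: [0.001, -0.702, 0.712, -0.0]
force: [1.3, 0.2, -0.5]
opening: 0.0597
grip_force: 0.0
```

Call:
carry_out(series=[[0.3, 0, 0.9, 0, 0], [0.3, 0, 0, 0, 0], [0.3, 0, 0, 0, 0]])

```text
clock: 19.88
ee_pos: [0.4974, -0.0303, 0.2819]
ee_rot: [0.0, -0.704, 0.71, 0.0]
force: [0.8, -0.1, 0.5]
opening: 0.0595
grip_force: 0.0
```

```bash
python3 ang.py; python3 needle.py wrist p1.png
```

```text
a 3.1599 r 0.1542 [ 0.8 -0.1  0.5] [ 0.4974 -0.0303  0.2819]
19.8833 (144, array([-10.6,   0.9]), np.float64(4.8), np.float64(-10.6))
```

View pics/p1.png

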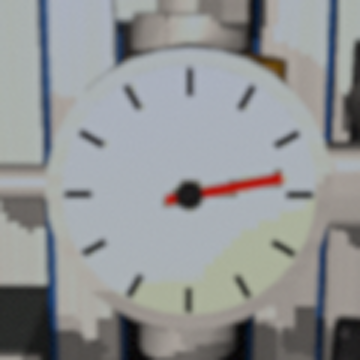

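The wrist view shows the needle pivot at (189,194) and the tip at (280,180), i.e. about −10.6° from 12 o'clock, matching the numeric value. I re-grip the crank and measure on the other side of the peak.

Call:
carry_out(series=[[0.3, -0.22, -0.98, 0, 0], [0.3, -0.22, -0.98, 0, 0], [0.3, -0.22, -0.98, 0, 0], [0.3, -0.22, -0.98, 0, 0], [0.3, -0.22, -0.98, 0, 0], [0.3, 0, -0.07, -0.8, 0], [0.3, 0, 0, -1, 0], [0.3, 0, 0, -1, 0], [0.3, 0, 0, -0.9, 0], [0.3, 0, 0, -0.2, 0]])

```text
clock: 20.77
ee_pos: [0.4495, -0.2307, 0.1202]
ee_rot: [-0.001, -0.701, 0.713, 0.005]
force: [-1.4, 1.0, -0.2]
opening: 0.0596
grip_force: 0.0
```

```bash
python3 ang.py
```

```text
a 1.4067 r 0.0456 [-1.4  1.  -0.2] [ 0.4495 -0.2307  0.1202]
```

Call:
carry_out(series=[[0.3, 0.06, 0, 0.05, 0], [1, 0, 0, 0, 0], [1, 0, 0, 0, 0], [1, 0, 0, 0, 0], [1, 0, 0, 0, 0]])

```text
clock: 21.18
ee_pos: [0.4532, -0.2327, 0.1291]
ee_rot: [-0.004, -0.702, 0.712, 0.001]
force: [-7.9, -6.3, 0.9]
opening: 0.0148
grip_force: 24.3
```

Call:
carry_out(series=[[1, 0, 0, 0.12, 0], [1, 0.01, 0, 0.12, 0], [1, 0.03, 0, 0.12, 0], [1, 0.04, 0, 0.12, 0], [1, 0.05, 0, 0.11, 0], [1, 0.07, 0, 0.1, 0], [1, 0.08, 0, 0.09, 0], [1, 0.09, 0, 0.08, 0], [1, 0.1, 0, 0.07, 0], [1, 0.11, 0, 0.06, 0]])

```text
clock: 22.02
ee_pos: [0.4762, -0.2331, 0.171]
ee_rot: [-0.004, -0.702, 0.712, -0.0]
force: [-14.7, -2.4, 19.2]
opening: 0.015
grip_force: 26.4
```

Call:
carry_out(series=[[1, 0.11, 0, 0.05, 0], [1, 0.12, 0, 0.04, 0], [1, 0, 0, 0, 0], [1, 0, 0, 0, 0]])

```text
clock: 22.35
ee_pos: [0.4903, -0.2333, 0.1757]
ee_rot: [0.0, -0.702, 0.712, -0.004]
force: [-2.7, -0.8, 13.2]
opening: 0.0147
grip_force: 25.7
```

```bash
python3 ang.py
```

```text
a 3.0544 r 0.0482 [-2.7 -0.8 13.2] [ 0.4903 -0.2333  0.1757]
```

Call:
carry_out(series=[[0.3, 0, 0, 0, 0], [0.3, 0, 0, 0, 0], [0.3, 0, 0, 0.5, 0], [0.3, 0, 0, 1, 0], [0.3, 0, 0, 1, 0], [0.3, 0, 0.9, 0.1, 0], [0.3, 0, 1, 0, 0], [0.3, 0, 1, 0, 0], [0.3, 0.07, 1, 0, 0], [0.3, 0.1, 1, 0, 0]])

```text
clock: 23.18
ee_pos: [0.4949, -0.0338, 0.276]
ee_rot: [0.0, -0.702, 0.712, -0.0]
force: [0.6, -0.4, 0.0]
opening: 0.0601
grip_force: 0.0
```

Call:
carry_out(series=[[0.3, 0, 0.15, 0, 0], [0.3, 0, 0, 0, 0], [0.3, 0, 0, 0, 0]])

```text
clock: 23.43
ee_pos: [0.4954, -0.0295, 0.2755]
ee_rot: [-0.0, -0.703, 0.711, -0.0]
force: [-0.2, -1.0, 0.9]
opening: 0.0599
grip_force: 0.0
```

```bash
python3 ang.py; python3 needle.py wrist p2.png
```

```text
a 3.1475 r 0.1478 [-0.2 -1.   0.9] [ 0.4954 -0.0295  0.2755]
23.4333 (154, array([-10.7,   1. ]), np.float64(5.2), np.float64(-10.6))
```

Call:
carry_out(series=[[0.3, -0.03, -1, 0, 0], [0.3, -0.03, -1, 0, 0], [0.3, -0.03, -1, 0, 0], [0.3, -0.02, -1, 0, 0], [0.3, -0.02, -1, 0, 0], [0.3, 0, -0.02, -0.8, 0], [0.3, 0, 0, -0.9, 0], [0.3, 0, 0, -0.8, 0], [0.3, 0, 0, 0, 0], [0.3, 0, 0, 0, 0]])

```text
clock: 24.32
ee_pos: [0.4881, -0.2312, 0.1738]
ee_rot: [-0.001, -0.701, 0.713, 0.002]
force: [0.0, 0.4, 1.0]
opening: 0.0597
grip_force: 0.0
```

Call:
carry_out(series=[[1, 0, 0, 0, 0], [1, 0, 0, 0, 0], [1, 0, 0, 0, 0], [1, 0, 0, 0, 0]])

```text
clock: 24.65
ee_pos: [0.4909, -0.2311, 0.1772]
ee_rot: [-0.0, -0.702, 0.712, -0.002]
force: [0.5, 0.1, 5.2]
opening: 0.0151
grip_force: 24.3
```

```bash
python3 ang.py;python3 needle.py scene;  python3 circ.py 3.044 2.264 6
```

```text
a 3.0695 r 0.0496 [0.5 0.1 5.2] [ 0.4909 -0.2311  0.1772]
24.65 (11, array([-14.8,  -3.4]), np.float64(-12.9), np.float64(-15.5))
[[1, -0.13, 0, -0.02, 0], [1, -0.13, 0, -0.04, 0], [1, -0.12, 0, -0.06, 0], [1, -0.12, 0, -0.07, 0], [1, -0.11, 0, -0.09, 0], [1, -0.09, 0, -0.1, 0]]
```

Call:
carry_out(series=[[1, -0.13, 0, -0.02, 0], [1, -0.13, 0, -0.04, 0], [1, -0.12, 0, -0.06, 0], [1, -0.12, 0, -0.07, 0], [1, -0.11, 0, -0.09, 0], [1, -0.09, 0, -0.1, 0], [1, 0, 0, 0, 0], [1, 0, 0, 0, 0]])

```text
clock: 25.37
ee_pos: [0.4612, -0.2308, 0.1608]
ee_rot: [-0.001, -0.702, 0.712, -0.0]
force: [-5.1, -2.5, 5.3]
opening: 0.0154
grip_force: 24.6
```

```bash
python3 ang.py;python3 -c "
from h import *
e=status.get_state()['ee_pos'];d=e[[0,2]]-np.array([.4948,.1354]);print(np.arctan2(-d[0],-d[1]),np.hypot(*d))"
```

```text
a 2.3531 r 0.0469 [-5.1 -2.5  5.3] [ 0.4612 -0.2308  0.1608]
2.217923405481169 0.04209804062417657
```

Call:
carry_out(series=[[1, 0.03, 0, 0.04, 0], [1, 0, 0, 0, 0], [1, 0, 0, 0, 0]])

```text
clock: 25.62
ee_pos: [0.462, -0.2308, 0.1618]
ee_rot: [-0.002, -0.702, 0.712, 0.001]
force: [-5.6, -3.1, 3.3]
opening: 0.0154
grip_force: 24.6
```

```bash
python3 -c "
from h import *
e=status.get_state()['ee_pos'];d=e[[0,2]]-np.array([.4948,.1354]);print(np.arctan2(-d[0],-d[1]),np.hypot(*d),e)"
```

```text
2.2482921261620534 0.04209045557188792 [ 0.46200544 -0.23079371  0.16178414]
```

Call:
carry_out(series=[[1, 0.015, 0, 0.02, 0], [1, 0, 0, 0, 0], [0.3, 0, 0, 0, 0], [0.3, 0, 0, 0, 0], [0.3, 0, 0, 0.6, 0], [0.3, 0, 0, 1, 0], [0.3, 0.1, 0, 1, 0], [0.3, 0.2, 0.6, 0.4, 0], [0.3, 0.2, 0.9, 0, 0], [0.3, 0.2, 0.9, 0, 0]])

```text
clock: 26.45
ee_pos: [0.4935, -0.1341, 0.2844]
ee_rot: [0.001, -0.702, 0.713, -0.002]
force: [0.9, 0.1, -0.8]
opening: 0.0596
grip_force: 0.0
```

Call:
carry_out(series=[[0.3, 0.15, 0.9, 0, 0], [0.3, 0, 0.9, 0, 0], [0.3, 0, 0.8, 0, 0], [0.3, 0, 0, 0, 0], [0.3, 0, 0, 0, 0]])

```text
clock: 26.87
ee_pos: [0.4981, -0.0284, 0.2826]
ee_rot: [0.0, -0.704, 0.71, -0.0]
force: [-0.2, -0.5, 0.3]
opening: 0.0598
grip_force: 0.0
```

```bash
python3 ang.py; python3 needle.py wrist p3.png
```

```text
a 3.1643 r 0.1549 [-0.2 -0.5  0.3] [ 0.4981 -0.0284  0.2826]
26.8667 (143, array([-10. ,   7.1]), np.float64(35.4), np.float64(26.5))
```

Call:
carry_out(series=[[0.4, 0.18, 0.08, 0, -0.98], [0.4, 0.18, 0.08, 0, -0.98], [0.4, 0.18, 0.08, 0, -0.98], [0.4, 0.18, 0.08, 0, -0.98], [0.4, 0.18, 0.08, 0, -0.98], [0.4, 0.18, 0.08, 0, -0.98], [0.4, 0.18, 0.08, 0, -0.98], [0.4, 0.18, 0.08, 0, -0.98], [0.4, 0.18, 0.08, 0, -0.98], [0.4, 0.18, 0.08, 0, -0.98]], newtons=20)

```text
clock: 27.75
ee_pos: [0.5706, -0.0, 0.2822]
ee_rot: [0.0, -0.374, 0.927, 0.0]
force: [0.5, -0.2, -0.3]
opening: 0.0512
grip_force: 0.0
```

Call:
carry_out(series=[[0.4, 0.18, 0.08, 0, -0.98], [0.4, 0.18, 0.08, 0, -0.98], [0.4, 0.18, 0.08, 0, -0.98], [0.4, 0.18, 0.08, 0, -0.98], [0.4, 0.18, 0.08, 0, -0.98], [0.4, 0.19, 0.08, 0, -0.98], [0.4, 0.19, 0.08, 0, -0.98], [0.4, 0.19, 0.08, 0, -0.98], [0.4, 0.19, 0.07, 0, -0.98], [0.4, 0.19, 0.07, 0, -0.98]])

```text
clock: 28.58
ee_pos: [0.6447, 0.031, 0.282]
ee_rot: [0.0, 0.009, 1.0, 0.0]
force: [-0.4, -0.4, -0.3]
opening: 0.0512
grip_force: 0.0
```

Run:
```python
from h import *
e=status.get_state();c=snap('wrist');print(e['ee_pos'],q2R(e['ee_rot'])[:,1].round(3))
im=c['frame'].astype(int);m=((im[...,0]>80)&(im[...,0]>1.8*im[...,1])&(im[...,0]>1.8*im[...,2])).astype(np.uint8)
n,l,st,ce=cv2.connectedComponentsWithStats(m)
for i in range(1,n):
    if st[i][4]>300 and ce[i][0]<450 and ce[i][1]<330: print(st[i],ce[i].round(),onz(c,*ce[i],.155).round(4))
```

```text
[0.64467814 0.03096511 0.28201613] [0.017 1.    0.   ]
[159  73  34  34 913] [176.  89.] [ 0.5627 -0.067   0.155 ]
[ 314  151   24  101 2174] [325. 202.] [0.6461 0.0357 0.155 ]
```

Call:
carry_out(series=[[0.4, 0.03, 0.11, -0.8, 0], [0.4, 0, 0, -0.8, 0], [0.4, 0, 0, -0.8, 0], [0.4, 0, 0, -0.6, 0], [0.4, 0, 0, 0, 0], [1, 0, 0, 0, 0], [1, 0, 0, 0, 0], [1, 0, 0, 0, 0]], newtons=20)

```text
clock: 29.3
ee_pos: [0.6465, 0.0357, 0.1648]
ee_rot: [0.002, 0.006, 1.0, -0.001]
force: [-0.9, -5.7, -0.4]
opening: 0.0192
grip_force: 20.1
```

Call:
carry_out(series=[[1, -0.01, 0, 0.14, 0], [1, -0.02, 0, 0.14, 0], [1, -0.06, 0, 0.22, 0], [1, -0.06, 0, 0.22, 0], [1, -0.13, 0, 0.2, 0], [1, -0.13, 0, 0.2, 0], [1, -0.15, 0, 0.16, 0], [1, -0.15, 0, 0.16, 0], [1, 0, 0, 0, 0]])

```text
clock: 30.05
ee_pos: [0.6166, 0.0357, 0.2229]
ee_rot: [0.001, 0.006, 1.0, -0.002]
force: [-0.5, -5.7, -2.2]
opening: 0.019
grip_force: 20.8
```

Call:
carry_out(series=[[1, -0.16, 0, 0.11, 0], [1, -0.16, 0, 0.11, 0], [1, -0.19, 0, 0.06, 0], [1, -0.19, 0, 0.06, 0], [1, -0.13, 0, 0.02, 0], [1, -0.13, 0, 0.01, 0], [1, 0, 0, 0, 0]])

```text
clock: 30.63
ee_pos: [0.58, 0.0359, 0.2381]
ee_rot: [0.004, 0.006, 1.0, -0.001]
force: [1.7, -6.3, 2.1]
opening: 0.0196
grip_force: 19.9
```

Call:
carry_out(series=[[1, -0.1, 0, 0, 0], [1, -0.1, 0, 0, 0], [1, 0, 0, 0, 0]])

```text
clock: 30.88
ee_pos: [0.5722, 0.036, 0.2381]
ee_rot: [0.004, 0.006, 1.0, -0.001]
force: [0.9, -4.8, 5.8]
opening: 0.0188
grip_force: 19.6
```

Call:
carry_out(series=[[1, -0.08, 0, 0, 0], [1, -0.08, 0, 0, 0], [1, 0, 0, 0, 0]])

```text
clock: 31.13
ee_pos: [0.565, 0.0362, 0.2375]
ee_rot: [0.003, 0.006, 1.0, -0.001]
force: [-0.7, -5.1, 7.0]
opening: 0.0178
grip_force: 18.3
```

Call:
carry_out(series=[[0.4, 0, 0, 0, 0], [0.4, 0, 0, 0, 0], [0.4, 0, 0, 0.7, 0], [0.4, 0, 0, 1, 0], [0.4, 0, 0, 1, 0], [0.4, 0, 0, 0, 0]])

```text
clock: 31.63
ee_pos: [0.5657, 0.0378, 0.3508]
ee_rot: [0.006, 0.005, 1.0, 0.0]
force: [0.9, -0.2, 0.1]
opening: 0.0511
grip_force: 0.0
```

```bash
python3 - <<'E'
from h import *
e=status.get_state();c=snap('wrist');s=snap('scene');print(e['ee_pos'],e['force'])
def comp(c,x0,y0,x1,y1,th,mn):
    im=c['frame'][y0:y1,x0:x1].astype(int);m=((im[...,0]>th)&(im[...,0]>1.8*im[...,1])&(im[...,0]>1.8*im[...,2])).astype(np.uint8)
    n,l,st,ce=cv2.connectedComponentsWithStats(m);return [(st[i]+[x0,y0,0,0,0],(ce[i]+[x0,y0]).round(1)) for i in range(1,n) if st[i][4]>mn]
print(comp(s,280,130,360,240,90,5));print(comp(c,100,0,450,330,80,300));
for p in ((.577,.0355,.266),(.577,.0355,.190)): print(proj(c,p),proj(s,p))
E
python3 needle.py scene
```

```text
[0.56574603 0.03780576 0.35079214] [ 0.85651149 -0.15195175  0.06734266]
[(array([319, 197,   6,   5,  27]), array([321.4, 199.1])), (array([284, 206,   8,   7,  40]), array([287.3, 209. ]))]
[(array([199, 170,  24,  23, 437]), array([210.4, 181.2])), (array([303, 219,  28,  27, 567]), array([316.7, 231.8]))]
[315.38862582 234.61091913] [322.07122212 197.64125619]
[316.61223846 199.20349229] [321.38259779 215.63403444]
31.7333 (10, array([-13.3,   3.9]), np.float64(16.3), np.float64(15.5))
```

Call:
carry_out(series=[[0.4, -0.3, -0.8, -0.3, 0], [0.4, -0.3, -0.8, -0.3, 0], [0.4, -0.3, -0.8, -0.3, 0], [0.4, 0, 0, 0, 0], [0.4, 0, 0, 0, 0]])

```text
clock: 32.2
ee_pos: [0.5259, -0.0596, 0.3041]
ee_rot: [-0.003, 0.007, 1.0, 0.001]
force: [0.4, -0.4, 1.4]
opening: 0.0513
grip_force: 0.0
```

Run:
```python
from h import *
from needle import needle
print(status.get_state()['ee_pos'],needle('wrist','p4.png'))
```

```text
[ 0.52593316 -0.05962352  0.30407059] (134, array([-9.7,  6.3]), np.float64(33.3), np.float64(21.9))
```

```bash
cat > tick.py <<'E'
import cv2,numpy as np
def run(f):
    im=cv2.imread(f)[:,:,::-1].astype(int);V=im.max(2)
    red=(im[...,0]-(im[...,1]+im[...,2])/2>50)
    ref=cv2.medianBlur(V.astype(np.uint8),51).astype(int)
    dark=((V<0.6*ref)&~red).astype(np.uint8);n,l,st,ce=cv2.connectedComponentsWithStats(dark)
    B=[(st[i][4],ce[i]) for i in range(1,n) if st[i][4]>40]
    y,x=np.where(red);rm=np.array([x.mean(),y.mean()])
    hub=min((b for b in B if b[0]>200),key=lambda b:np.hypot(*(b[1]-rm)))[1]
    T=[]
    for a,c in B:
        d=c-hub
        if 85<np.hypot(*d)<125 and a<500: T.append((np.degrees(np.arctan2(d[0],-d[1])).round(1).item(),np.hypot(*d).round(0).item(),int(a)))
    k=np.hypot(x-hub[0],y-hub[1])>25; k&=np.hypot(x-hub[0],y-hub[1])<110
    d=np.array([x[k].mean(),y[k].mean()])-hub
    print(f,'hub',hub.round(1),'needle',np.degrees(np.arctan2(d[0],-d[1])).round(1),np.hypot(*d).round(0),'ticks',sorted(T))
for i in (1,2,3,4): run(f'pics/p{i}.png')
E
python3 tick.py
```

```text
pics/p1.png hub [188.5 194.6] needle 80.2 60.0 ticks [(-179.7, 104.0, 89), (-149.2, 105.0, 93), (-119.1, 108.0, 104), (-89.7, 111.0, 100), (-59.9, 112.0, 112), (-29.9, 113.0, 115), (0.5, 113.0, 88), (30.7, 113.0, 109), (60.5, 112.0, 112), (90.1, 111.0, 102), (119.4, 108.0, 103), (149.6, 105.0, 97)]
pics/p2.png hub [188.2 195.8] needle 79.4 62.0 ticks [(-179.9, 107.0, 92), (-149.3, 108.0, 100), (-119.1, 111.0, 113), (-89.4, 114.0, 128), (-59.9, 116.0, 125), (-30.1, 117.0, 122), (-0.1, 117.0, 111), (30.3, 116.0, 124), (60.1, 116.0, 126), (89.6, 115.0, 110), (119.0, 111.0, 114), (149.1, 108.0, 103)]
pics/p3.png hub [186.5 194.9] needle 116.0 60.0 ticks [(-179.8, 104.0, 59), (-149.1, 106.0, 95), (-119.0, 108.0, 102), (-89.5, 111.0, 102), (-59.8, 112.0, 113), (-29.9, 113.0, 109), (0.3, 113.0, 108), (30.6, 113.0, 110), (60.3, 113.0, 113), (89.8, 111.0, 118), (119.5, 107.0, 100), (149.6, 106.0, 95)]
pics/p4.png hub [193.9 181.1] needle 21.6 56.0 ticks [(-149.5, 96.0, 69), (-118.6, 100.0, 145), (-89.5, 101.0, 78), (-59.7, 103.0, 80), (-30.0, 104.0, 70), (-0.1, 103.0, 77), (30.0, 103.0, 73), (59.6, 103.0, 79), (89.4, 102.0, 79), (119.0, 99.0, 85), (149.2, 97.0, 78), (179.9, 96.0, 79)]
```

Call:
carry_out(series=[[0.4, -0.2, -0.9, 0, 0], [0.4, -0.2, -0.9, 0, 0], [0.4, -0.2, -0.9, 0, 0], [0.4, -0.2, -0.9, 0, 0], [0.4, 0, -0.5, 0, 0], [0.4, 0, 0, 0, 0], [0.4, 0, 0, 0, 0]])

```text
clock: 32.83
ee_pos: [0.4962, -0.2227, 0.3061]
ee_rot: [-0.0, 0.006, 1.0, 0.001]
force: [-0.7, 1.8, 0.0]
opening: 0.0512
grip_force: 0.0
```

Run:
```python
from h import *
c=snap('wrist');print(status.get_state()['ee_pos']);save(c,'g1.png')
V=c['frame'].max(2).astype(int)
for a in (1.98,2.264,2.54):
    P=np.array([.4945-.042*np.sin(a),-.222,.115-.042*np.cos(a)]);u=proj(c,P);print(a,u.round(1))
for y in (-.228,-.222,-.216,-.21,-.204):
    u=proj(c,(.4625,y,.142));x=int(round(u[0]));v=np.where(V[:,x]<60)[0]
    col=V[int(u[1])-50:int(u[1])+50:4,x];runs=np.split(v,np.where(np.diff(v)>1)[0]+1);print(y,u.round(1),[(int(r[0]),int(r[-1])) for r in runs if len(r)>8])
```

```text
[ 0.49618628 -0.22181444  0.30629805]
1.98 [319.3 138.8]
2.264 [319.3 147.8]
2.54 [319.4 159.7]
-0.228 [312.1 148.3] [(357, 399)]
-0.222 [319.3 148.2] [(138, 156), (357, 399)]
-0.216 [326.6 148.1] [(138, 156), (357, 399)]
-0.21 [333.8 148.1] [(138, 155), (357, 399)]
-0.204 [341.1 148. ] [(137, 157), (357, 399)]
```

```bash
python3 -c "
from workcell import manip
print(manip.sign_off())"
```

```text
the job is handed in; nothing more can be done
None
```

I handed the job in at about 33 s: clamp opened, gauge lowered onto its stop, and crank set to the peak of the throw (about 2.26 rad, from equal needle readings on both sides). The clamp is locked again and the gauge left down; the needle read about 5° lower after locking, but the crank had not turned measurably, so I put that down to the pad pressing the shaft (not confirmed).

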